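# Gauge the keyway depth and record the verdict

## Robot

A 6-joint arm with a two-finger parallel gripper is mounted at the origin on a cart in front of the work surface, level with it; the furniture and walls round the work are solid. World frame = base frame: x ahead of the robot, y to its left, z up, the work surface at z = 0. Lengths are in m, angles in degrees, forces in N, time in s.
With the tool pointing down it reaches from about 0.4 to 0.825 m from the base axis. Payload 7 kg.
Tool frame: the origin (TCP) lies on the centre line of the jaws, within the pads' length; the fingertips stand 19 mm ahead of it and the grasp point (between the pads) is the TCP; z points along the fingers, y is the line along which they close (so a half turn about z gives the same grasp; the last joint's range is limited). The gripper opens to 88 mm and grips with 3 to 60 N. Pads are 19 mm wide; open, the fingers measure 130 mm over their backs; the gripper's body (78 mm by 193 mm) begins 47 mm behind the grasp point.
Start: joints at [-51.159, 20.546, 0.682, 0, -70.136, -16.507], TCP at [0.256, -0.624, 0.246] pointing down, gripper open.
Joint ranges: [-176.03, 176.03], [-82.01, 121.73], [-58.28, 71.71], [-173.87, 95.51], [-174.79, -0.11], [-173.66, 173.66]. Speed limits (degrees/s): [136.94, 136.94, 172.46, 180, 180, 180].

## Interface

Orientations are given as [roll, pitch, yaw] about the fixed x, y, z axes, in that order (R = Rz(yaw) Ry(pitch) Rx(roll)).
In Python, from plant import * gives the robot as it stands. The module is installed in compiled form; this text tells all that it offers.
- The arm moves only by the tool play_rows, never from a script. Its argument "deltas" is a list of rows, each a list of 6 numbers: the shift along the world's x, y, z scaled (see below), then the turn, a rotation vector about the world's x, y, z scaled (see below). A call has 1 to 10 rows; each row shifts and turns the commanded pose from where the row before left it; what a row does not reach is not made up. The controller multiplies each number of a shift by 800 mm and each number of a turn by 180 degrees. A row lasts 1/10 s, in which the tool goes at most 50 mm and 8.59 degrees, less where a joint would pass 70% of its speed; a pose out of reach is approached as far as the arm can. A call with a number of a shift or a turn outside -1 to 1 is refused whole. A call with a gripper value outside its range is refused whole. "gripper" is the gripper command: -1 is shut, 1 is fully open, values between are in proportion, set as the call begins (left out, the last holds). The fingers move at their own pace and stop on an object; the grip force is fixed at half the most. Time passes only in rows, so rows that do not move let the fingers close. It gives the time, the measured TCP pose, the force, the opening and the grip force at its end, in the units of the state.
- get_obs(): the state, without advancing time (a new reading comes with each control period).
- snapshot(name): name is "scene" or "side" or "wrist"; returns (picture, depth): 400x640x3 uint8, blue, green, red; 400x640 float32, m along the optical axis (not along the pixel's ray), 0 where there is no reading.
- camera_model(name): a dict with "fx", "fy", "cx", "cy" (pixels), "world_to_cam" (4x4, takes a point from world to camera coordinates). Camera axes: x right, y down, z forward; pixel columns grow to the right and rows downward; lengths in m; the calibration is good to about 2 mm. A picture is of the moment at which its call begins: read the wrist's pose just before it. camera_model takes no time and is no camera call; for the wrist camera it gives the pose at the moment of the call.
- close_job(): hands the job in; it is judged then, once.
The state is a dict: "clock": time; "joint_pos": joint angles; "qvel": joint speeds; "tau": joint torques, N m; "tool_pos": TCP position; "orientation": TCP orientation; "force": force on the tool from outside, world axes, zero at the start; "moment": the same for the moment, N m; "opening": finger opening in m; "gripper_force": force on a finger pad.
Only numpy, scipy, OpenCV 4.12 (cv2) and the standard library are available. Lean on these libraries where they do the work, as an engineer would, in place of code of your own. Each camera call takes 0.05 s, during which the arm holds its last target. There are 200 camera calls.

## Task

Check the groove in the aluminium block with the depth gauge from its stand: set the gauge upright across the groove with its probe in the groove, and push it down gently until its base is pressed firmly flat on the block (about 15 N, never 30), holding it there for a second. Then put the gauge back upright in its stand with the probe still showing its reading, and slide the black tab of the record board fully to the end that fits: the left end (as the robot sees it) if the groove is shallower than 10 mm, the right end if it is deeper. Leave the other things on the desk alone.

Things in the scene. Friction and masses are not known exactly. Their poses are not given: they have to be found in the camera images.
- cradle_mid (a point): Centre of the rim of the fixed grey tray-like cradle (104 x 104 mm, 24 mm high). z up, y along the groove, x across it. The aluminium block in it (84 x 84 mm) is centred on this point and square with it; its flat top lies an unknown 14 to 26 mm above this point (shims). A groove 10 mm wide, of unknown depth (6 to 14 mm, even), runs its whole length along y through the centre.
- cradle: The same fixed cradle with the block in it; the block lies on a stiff rubber pad that gives about 1 mm for every 9 N of downward push. Origin at the centre of the cradle's underside on the desk, axes as cradle_mid.
- gauge_mid (a point): Grip point of the depth gauge: steel base 64 x 26 x 8 mm (long along x) under an upright aluminium column, 28 mm (x) by 20 mm (y), top 95 mm above the underside. This point is in the column's middle, 60 mm above the underside; grip across the plain sides 20 mm apart (y). z up. In use the base's x lies across the groove, either way round.
- gauge_base (a point): Centre of the underside of the gauge's base, in line with the probe; axes as gauge_mid.
- gauge: The loose depth gauge, 0.24 kg; origin as gauge_base.
- probe (a joint): How far the probe is pushed in, m, 0 to 0.018. A 5 mm round-ended pin, 18 mm out of the underside at 0: with the base flat on the block, depth = 18 mm minus this (0.008 means 10 mm). Takes 3.5 to 4.5 N to push in against its spring and clutch, then stays, keeping the reading. A pointer on the column's x-minus face rises with it; the long tick is 10 mm.
- stand: Fixed black block 100 x 60 x 34 mm with a 16 mm wide, 28 mm deep hole in the middle of its top, in which the probe hangs while the base rests flat on top. Origin at the centre of its underside.
- tab_top (a point): Centre of the top of the black tab of the record board: 28 mm (x) by 20 mm (y) by 40 mm high, its top 54 mm above the desk. Its y runs along the track, towards the robot's left.
- tab (a joint): Where the tab stands on its track, m: 0 = right end, 0.08 = left end (grows along the tab's y); starts near the middle. It slides with about 1.5 N and stays where it is left; there is a firm stop at either end.
- coverslips: Small pale box 30 x 60 x 18 mm, a bystander.
- eraser: Eraser 18 x 34 x 11 mm, a bystander.
- marker_black: Black marker pen 132 mm long, a bystander.
Not all that is in view belongs to the job. Leave any turquoise look-alike of the cradle alone.

How it is judged:
By the outcome, as a careful person would: the job done as asked, in the order asked, and still so for the second after the job is handed in, with the robot touching nothing.
It also fails if it takes over 59 s, if anything falls off the work surface, if the arm or the gripper's body presses on something with over 40 N, if the wrist force passes 120 N, or if a joint passes its speed limit or range.

## Working session

There is one attempt and no reset: what is moved stays moved. The work goes in short steps, Python scripts to look and compute and a tool call to move; the robot and the scene stay as the last step left them, time stands still between calls to the robot, and variables do not carry over. Pictures are saved under pics/ and viewed, at most 10 in all, crops included, and the job is handed in when it is done.

Besides the shell and the picture viewer there is one more tool, called after "Request:" by a JSON object that holds its "name" and its "arguments", one argument or row to a line. play_rows: Moves the arm, as the interface text tells. Its arguments: {"type":"object","properties":{"deltas":{"type":"array","items":{"type":"array","items":{"type":"number","minimum":-1,"maximum":1}}},"gripper":{"type":"number"}},"required":["deltas"]}

```bash
mkdir -p pics
cat > h.py <<'E'
from plant import *
import numpy as np, cv2
def snap(name,tag):
    m=camera_model(name); p,d=snapshot(name)
    p=np.array(p);cv2.imwrite(f"pics/{tag}.png",p)
    np.savez(f"pics/{tag}.npz",p=p,d=d,K=[m["fx"],m["fy"],m["cx"],m["cy"]],T=np.array(m["world_to_cam"]))
    return p,d
def load(tag):
    f=np.load(f"pics/{tag}.npz");return f["p"],f["d"],f["K"],f["T"]
def cloud(d,K,T):
    v,u=np.mgrid[:d.shape[0],:d.shape[1]]
    c=np.stack([(u-K[2])/K[0]*d,(v-K[3])/K[1]*d,d],-1)
    return (c-T[:3,3])@T[:3,:3]
def ray(u,v,K,T):
    R=T[:3,:3];return -R.T@T[:3,3], R.T@np.array([(u-K[2])/K[0],(v-K[3])/K[1],1])
def onplane(u,v,z,K,T):
    o,r=ray(u,v,K,T);return o+r*(z-o[2])/r[2]
E
python3 - <<'E'
from h import *
o=get_obs();print(o)
a,_=snap("scene","s0");b,_=snap("side","d0")
for n in("s0","d0"):
    p,d,K,T=load(n);print(n,K,(-T[:3,:3].T@T[:3,3]).round(3),T[:3,:3].round(2).tolist())
E
```

```text
{'clock': 0.0, 'joint_pos': array([-5.11603667e+01,  2.05909604e+01,  6.34488525e-01, -2.07540538e-02,
       -7.01355106e+01, -1.65071629e+01]), 'qvel': array([ 0.03471156, -0.09083558, -0.07365194,  0.05047908, -0.01213708,
        0.08180013]), 'tau': array([-1.58138726e-03, -5.82721639e+01,  2.93051165e+01,  6.99701965e+00,
        6.65083411e-03, -1.55496036e-04]), 'tool_pos': array([ 0.25630024, -0.62395849,  0.24463145]), 'orientation': array([ 1.79906265e+02, -7.43200597e-03, -1.57674591e+02]), 'force': array([-0.12645709, -0.42101579, -0.82471759]), 'moment': array([-0.00712076,  0.03017388,  0.03295997]), 'gripper_force': 0.0, 'opening': 0.0876343445656777}
s0 [469.27904891 469.27904891 329.07698732 194.18261821] [-0.479  1.155  0.695] [[-0.66, -0.76, 0.01], [-0.32, 0.27, -0.91], [0.69, -0.6, -0.41]]
d0 [377.40622272 377.40622272 319.27936379 199.33402997] [ 0.158 -0.456  0.624] [[0.89, -0.46, 0.01], [-0.24, -0.49, -0.84], [0.39, 0.74, -0.54]]
```

View pics/s0.png

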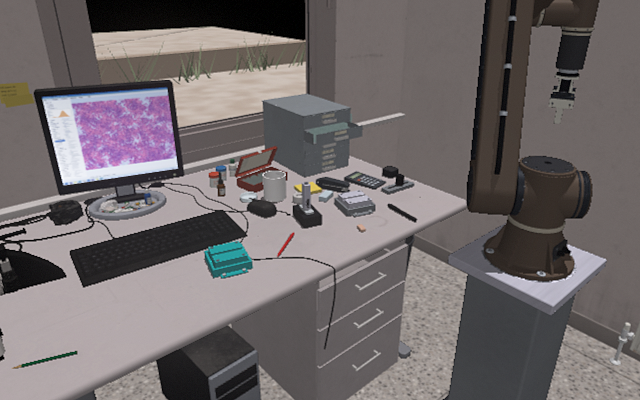

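View pics/d0.png

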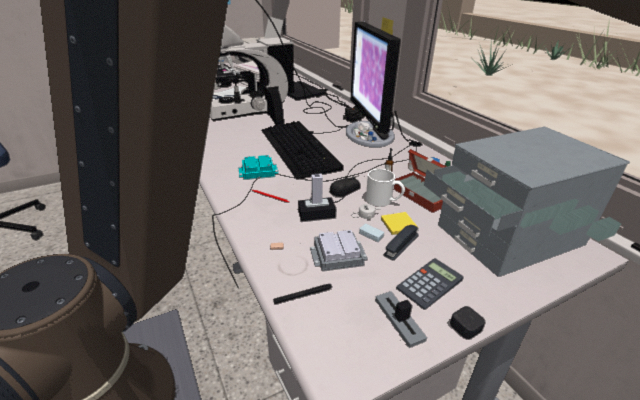

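In the side view, the gauge column is at (317,190) on its stand at (317,208), the cradle and block are at (340,250), and the record board's black tab is at (403,309). The marker (303,293), eraser (277,245) and coverslips (371,232) are close by. The turquoise decoy is at (258,167). I'll get rough positions from depth next.

Run:
```python
from h import *
p,d,K,T=load("d0");P=cloud(d,K,T)
for n,(u,v) in dict(gtop=(318,178),gcol=(317,190),base=(317,203),standL=(303,212),blk=(330,245),blk2=(352,245),tab=(403,304),boardA=(381,298),boardB=(415,338),slips=(371,230),eraser=(277,245),mk1=(277,299),mk2=(329,288),calc=(430,283),mug=(380,180),desk=(290,265),stapler=(402,240),black=(467,320),cab=(460,215)).items(): print(n,P[v,u].round(3))
x,d=snap("wrist","w0");p,d,K,T=load("w0");print(K,(-T[:3,:3].T@T[:3,3]).round(3),T[:3,:3].round(2).tolist())
```

```text
gtop [0.567 0.322 0.123]
gcol [0.567 0.326 0.083]
base [0.567 0.325 0.041]
standL [0.519 0.316 0.031]
blk [0.511 0.15  0.04 ]
blk2 [0.56  0.127 0.039]
tab [ 0.544 -0.085  0.054]
boardA [ 0.541 -0.023  0.012]
boardB [ 0.54  -0.136  0.013]
slips [0.651 0.178 0.018]
eraser [0.41  0.239 0.011]
mk1 [0.343 0.076 0.01 ]
mk2 [0.458 0.056 0.008]
calc [ 0.663 -0.038  0.014]
mug [0.79 0.34 0.05]
desk [0.414 0.169 0.   ]
stapler [0.681 0.089 0.038]
black [ 0.647 -0.158  0.03 ]
cab [0.835 0.063 0.081]
[321.9437089  321.9437089  318.82298052 198.35568457] [ 0.185 -0.652  0.384] [[-0.38, 0.93, 0.0], [0.89, 0.36, 0.29], [0.26, 0.11, -0.96]]
```

Request:
{"name": "play_rows", "arguments": {
  "deltas": [
    [0.017, 0.056, 0.0076, 0, 0, -0.0089],
    [0.017, 0.056, 0.0076, 0, 0, -0.0089],
    [0.017, 0.056, 0.0076, 0, 0, -0.0089],
    [0.017, 0.056, 0.0076, 0, 0, -0.0089],
    [0.017, 0.056, 0.0076, 0, 0, -0.0089],
    [0.017, 0.056, 0.0076, 0, 0, -0.0089],
    [0.017, 0.056, 0.0076, 0, 0, -0.0089],
    [0.017, 0.056, 0.0076, 0, 0, -0.0089],
    [0.017, 0.056, 0.0076, 0, 0, -0.0089],
    [0.017, 0.056, 0.0076, 0, 0, -0.0089]
  ],
  "gripper": 1
}}

```text
clock: 1.15
tool_pos: [0.3924, -0.1746, 0.3067]
orientation: [180.0, 0.0, -173.8]
force: [0.9, -0.1, 0.0]
opening: 0.0877
gripper_force: 0.0
```

Request:
{"name": "play_rows", "arguments": {
  "deltas": [
    [0.017, 0.056, 0.0076, 0, 0, -0.0089],
    [0.017, 0.056, 0.0076, 0, 0, -0.0089],
    [0.017, 0.056, 0.0076, 0, 0, -0.0089],
    [0.017, 0.056, 0.0076, 0, 0, -0.0089],
    [0, 0, 0, 0, 0, 0],
    [0, 0, 0, 0, 0, 0]
  ]
}}

```text
clock: 1.75
tool_pos: [0.4468, 0.0039, 0.3304]
orientation: [-180.0, -0.0, -179.9]
force: [-1.4, -0.1, -0.4]
opening: 0.0876
gripper_force: 0.0
```

Run:
```python
from h import *
o=get_obs();print(o["clock"],o["tool_pos"],o["orientation"],o["force"])
snap("wrist","w1");p,d,K,T=load("w1");print((-T[:3,:3].T@T[:3,3]).round(3),T[:3,:3].round(2).tolist())
```

```text
1.75 [0.44682442 0.00389925 0.33041581] [-1.79992482e+02 -3.87738453e-02 -1.79931812e+02] [-1.41450795 -0.09977365 -0.36952106]
[0.37  0.005 0.469] [[-0.0, 1.0, -0.0], [0.96, 0.0, 0.29], [0.29, -0.0, -0.96]]
```

Request:
{"name": "play_rows", "arguments": {
  "deltas": [
    [0, 0.06, 0, 0, 0, 0],
    [0, 0.06, 0, 0, 0, 0],
    [0, 0.06, 0, 0, 0, 0],
    [0, 0.06, 0, 0, 0, 0],
    [0, 0.06, 0, 0, 0, 0],
    [0, 0, 0, 0, 0, 0],
    [0, 0, 0, 0, 0, 0]
  ]
}}

```text
clock: 2.5
tool_pos: [0.4469, 0.2423, 0.33]
orientation: [-179.9, -0.1, 179.9]
force: [0.5, -0.6, 0.0]
opening: 0.0877
gripper_force: 0.0
```

Run:
```python
from h import *
o=get_obs();print(o["clock"],o["tool_pos"],o["orientation"],o["force"])
snap("wrist","w2");p,d,K,T=load("w2");print((-T[:3,:3].T@T[:3,3]).round(3))
```

```text
2.5 [0.44688367 0.2423446  0.33000885] [-1.79931214e+02 -6.13208697e-02  1.79917060e+02] [ 0.52485465 -0.57446186  0.02187645]
[0.37  0.244 0.469]
```

View pics/w1.png

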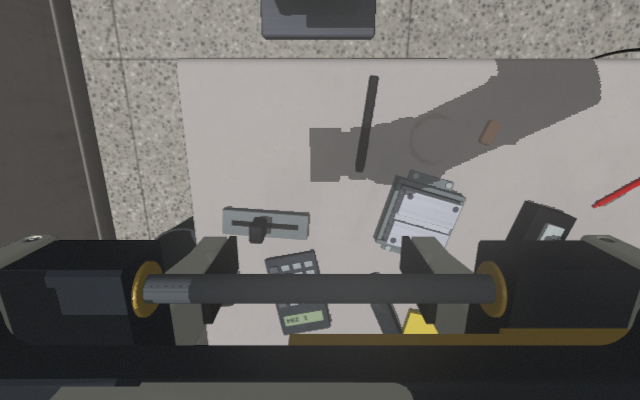

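View pics/w2.png

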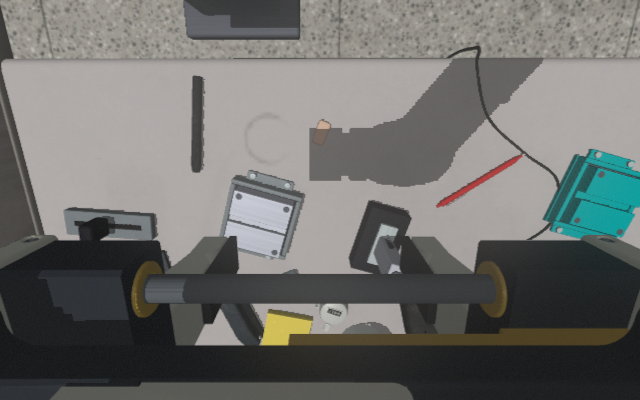

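In w2, the cradle and block are at (262,215), with the groove running roughly from (235,218) to (290,228), mostly along world y. The stand and gauge are at about (382,238), partly behind a finger, and the board and tab are at (110,222). In w1, the cradle is at (420,215) and the tab at (260,228). Next I'll fit the shapes from the clouds.

Run:
```python
from h import *
def rect(P,mk,tag):
    q=P[mk][:,:2].astype(np.float32)
    if len(q)<10: print(tag,"few",len(q));return
    (c,s,a)=cv2.minAreaRect(q*1000); print(tag,len(q),np.round(c,1),np.round(s,1),round(a,1),"z",np.percentile(P[mk][:,2],[5,50,95]).round(4))
for n in("w1","w2","d0","s0"):
    p,d,K,T=load(n);P=cloud(d,K,T);X,Y,Z=P[...,0],P[...,1],P[...,2];ok=d>0
    def box(cx,cy,r,z0,z1): return ok&(abs(X-cx)<r)&(abs(Y-cy)<r)&(Z>z0)&(Z<z1)
    print(n); h=box(.535,.14,.1,.015,.06)
    hh=np.histogram(Z[h],np.arange(.015,.06,.001));print([(round(float(e),3),int(c)) for c,e in zip(*hh) if c>30])
    rect(P,box(.535,.14,.085,.035,.055),"block")
    rect(P,box(.535,.14,.085,.021,.027),"rim")
    rect(P,box(.57,.33,.06,.122,.14),"gtop")
    rect(P,box(.57,.33,.045,.048,.118),"gcol")
    rect(P,box(.57,.33,.05,.039,.045),"gbase")
    rect(P,box(.57,.33,.09,.028,.037),"standtop")
    rect(P,box(.55,-.085,.04,.048,.06),"tabtop")
    rect(P,box(.55,-.085,.1,.008,.018),"board")
```

```text
w1
[(0.015, 68), (0.016, 46), (0.017, 45), (0.018, 52), (0.019, 36), (0.02, 52), (0.021, 83), (0.022, 213), (0.023, 323), (0.024, 178), (0.025, 38), (0.03, 31), (0.031, 94), (0.032, 158), (0.033, 105), (0.034, 40), (0.035, 41), (0.037, 52), (0.038, 261), (0.039, 895), (0.04, 826), (0.041, 223)]
block 2335 [537.  154.1] [85.3 84.2] 73.8 z [0.038  0.0399 0.0413]
rim 857 [537.  153.7] [104.4 104.1] 73.9 z [0.0216 0.0234 0.0253]
gtop few 0
gcol 18 [553.7 334.7] [ 3.7 12.5] 15.2 z [0.0484 0.0524 0.0565]
gbase 246 [550.5 338.8] [27.6 25.5] 71.9 z [0.04   0.0415 0.0431]
standtop 975 [546.7 339.4] [63.8 54. ] 73.3 z [0.0308 0.0336 0.0352]
tabtop 261 [546.4 -83. ] [19.  27.9] 86.6 z [0.0504 0.0537 0.0553]
board 2524 [580.3 -68.3] [152.2 104.9] 85.6 z [0.0085 0.0132 0.015 ]
w2
[(0.015, 41), (0.016, 33), (0.017, 38), (0.019, 32), (0.02, 33), (0.021, 90), (0.022, 249), (0.023, 380), (0.024, 212), (0.025, 42), (0.031, 66), (0.032, 132), (0.033, 116), (0.034, 41), (0.035, 42), (0.037, 49), (0.038, 297), (0.039, 1092), (0.04, 1045), (0.041, 275)]
block 2846 [536.8 154.1] [83.9 84.7] 73.6 z [0.0383 
[... 1062 characters left out ...]
.2] 83.8 z [0.0491 0.0529 0.0548]
board 1419 [586.5 -87.3] [188.3 126.3] 89.6 z [0.0086 0.0123 0.0148]
s0
[(0.023, 31), (0.039, 35), (0.04, 60), (0.041, 69), (0.042, 55)]
block 312 [534.  155.7] [86.2 92.2] 73.3 z [0.0363 0.0411 0.0436]
rim 140 [531.  155.8] [106.6 105.6] 71.7 z [0.0216 0.0241 0.0264]
gtop 35 [563.4 336.8] [17.7 34.9] 78.3 z [0.1227 0.1265 0.1309]
gcol 181 [565.7 335.8] [19.9 36.5] 75.5 z [0.0517 0.0836 0.1144]
gbase 43 [564.2 335. ] [26.7 63.2] 69.9 z [0.0395 0.0424 0.0448]
standtop 209 [591.3 345.7] [168.4  96.3] 17.0 z [0.0292 0.0348 0.0368]
tabtop 28 [544.8 -81.2] [30.1 23.1] 2.4 z [0.0483 0.0529 0.0572]
board 339 [583.7 -78.3] [179.9 130.2] 89.5 z [0.0087 0.013  0.0168]
```

Request:
{"name": "play_rows", "arguments": {
  "deltas": [
    [0.0338, 0.0244, -0.0094, 0, 0, -0.0225],
    [0.0338, 0.0244, -0.0094, 0, 0, -0.0225],
    [0.0338, 0.0244, -0.0094, 0, 0, -0.0225],
    [0.0338, 0.0244, -0.0094, 0, 0, -0.0225],
    [0, 0, 0, 0, 0, 0],
    [0, 0, 0, 0, 0, 0],
    [0, 0, 0, 0, 0, 0]
  ]
}}

```text
clock: 3.25
tool_pos: [0.5551, 0.3192, 0.3013]
orientation: [180.0, 0.0, 163.6]
force: [-0.4, 0.0, 1.0]
opening: 0.0875
gripper_force: 0.0
```

```bash
cat > m.py <<'E'
from h import *
def rect(P,mk,tag):
    q=P[mk][:,:2].astype(np.float32)
    if len(q)<10: print(tag,"few",len(q));return
    (c,s,a)=cv2.minAreaRect(q*1000); print(tag,len(q),np.round(c,1),np.round(s,1),round(a,1),"z",np.percentile(P[mk][:,2],[5,50,95]).round(4))
def boxer(n):
    p,d,K,T=load(n);P=cloud(d,K,T)
    def box(cx,cy,r,z0,z1): return (d>0)&(abs(P[...,0]-cx)<r)&(abs(P[...,1]-cy)<r)&(P[...,2]>z0)&(P[...,2]<z1)
    return P,box
E
python3 - <<'E'
from m import *
o=get_obs();print(o["clock"],o["tool_pos"],o["orientation"],o["force"])
snap("wrist","w3");P,box=boxer("w3")
rect(P,box(.568,.333,.05,.122,.14),"gtop")
rect(P,box(.568,.333,.045,.048,.118),"gcol")
rect(P,box(.568,.333,.05,.039,.045),"gbase")
rect(P,box(.568,.333,.065,.028,.037),"standtop")
rect(P,box(.537,.154,.085,.035,.055),"block")
rect(P,box(.537,.154,.085,.021,.027),"rim")
for n in("w1","w2","w3"):
    P,box=boxer(n);m=box(.537,.154,.04,.028,.036);q=P[m]
    vx,vy,x,y=cv2.fitLine(q[:,:2].astype(np.float32),cv2.DIST_HUBER,0,.01,.01).ravel()
    print(n,"groove",len(q),np.degrees(np.arctan2(vy,vx)),x,y,np.percentile(q[:,2],[10,50,90]),np.median(P[box(.537,.154,.03,.036,.05)][:,2]))
E
```

```text
3.25 [0.55510298 0.31923596 0.3013093 ] [1.79974454e+02 2.05895708e-02 1.63647252e+02] [-0.42644004  0.01592367  1.03179446]
gtop 529 [568.4 334.6] [19.5 27.6] 74.1 z [0.124  0.1258 0.1293]
gcol 252 [561.8 330.1] [15.2 31.7] 34.9 z [0.0551 0.0876 0.1142]
gbase 421 [568.7 334.5] [26.1 63.5] 73.5 z [0.0399 0.0415 0.0428]
standtop 2320 [568.8 332.6] [ 60.  100.2] 73.5 z [0.0325 0.0338 0.035 ]
block 3721 [536.9 154.2] [84.8 84.8] 73.8 z [0.0385 0.0399 0.0413]
rim 1249 [536.5 154.5] [104.  103.7] 73.7 z [0.0216 0.0234 0.0251]
w1 groove 396 71.82254 0.5363384 0.14773048 [0.03129596 0.03261739 0.03409913] 0.039958069955764855
w2 groove 364 75.13615 0.5393949 0.15682043 [0.03153371 0.03288785 0.03458922] 0.03995923577964958
w3 groove 501 72.64373 0.53678757 0.1496621 [0.03139925 0.03273553 0.03397197] 0.039952536679059805
```

View pics/w3.png

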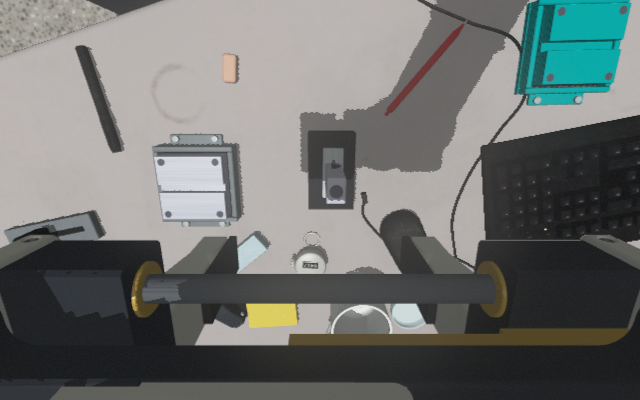

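The stand and gauge are at (333,170), and the block with its groove is at (195,180), with nothing tall near the approach. From the rect fits, the gauge is at (0.5686, 0.3345) with its long axis at −16.4°, and the block is at (0.537, 0.154) with the same axes. The depth image suggests a groove of about 7–8 mm, so the probe should settle it.

Request:
{"name": "play_rows", "arguments": {
  "deltas": [
    [0.0169, 0.0191, -0.03, 0, 0, 0],
    [0, 0, -0.045, 0, 0, 0],
    [0, 0, -0.05, 0, 0, 0],
    [0, 0, -0.05, 0, 0, 0],
    [0, 0, -0.045, 0, 0, 0],
    [0, 0, -0.039, 0, 0, 0],
    [0, 0, 0, 0, 0, 0],
    [0, 0, 0, 0, 0, 0]
  ]
}}

```text
clock: 4.1
tool_pos: [0.5688, 0.3361, 0.0949]
orientation: [180.0, 0.0, 163.7]
force: [0.1, 1.1, 0.6]
opening: 0.0879
gripper_force: 0.0
```

Request:
{"name": "play_rows", "arguments": {
  "deltas": [
    [0, 0, 0, 0, 0, 0],
    [0, 0, 0, 0, 0, 0],
    [0, 0, 0, 0, 0, 0],
    [0, 0, 0, 0, 0, 0],
    [0, 0, 0, 0, 0, 0],
    [0, 0, 0, 0, 0, 0],
    [0, 0, 0, 0, 0, 0],
    [0, 0, 0, 0, 0, 0]
  ],
  "gripper": -1
}}

```text
clock: 4.9
tool_pos: [0.5685, 0.3362, 0.0933]
orientation: [-180.0, -0.0, 163.7]
force: [-0.3, -0.8, -0.5]
opening: 0.029
gripper_force: 0.0
```

Request:
{"name": "play_rows", "arguments": {
  "deltas": [
    [0, 0, 0, 0, 0, 0],
    [0, 0, 0, 0, 0, 0],
    [0, 0, 0, 0, 0, 0],
    [0, 0, 0, 0, 0, 0]
  ]
}}

```text
clock: 5.3
tool_pos: [0.5685, 0.3361, 0.0933]
orientation: [-180.0, -0.0, 163.7]
force: [-0.2, -0.4, 0.9]
opening: 0.0197
gripper_force: 30.0
```

Request:
{"name": "play_rows", "arguments": {
  "deltas": [
    [0, 0, 0.01, 0, 0, 0],
    [0, 0, 0.03, 0, 0, 0],
    [0, 0, 0.04, 0, 0, 0],
    [0, 0, 0.02, 0, 0, 0],
    [0, 0, 0, 0, 0, 0],
    [0, 0, 0, 0, 0, 0]
  ]
}}

```text
clock: 5.9
tool_pos: [0.5681, 0.3361, 0.173]
orientation: [180.0, -0.0, 163.7]
force: [0.3, -0.3, -3.4]
opening: 0.0199
gripper_force: 30.0
```

Run:
```python
from m import *
o=get_obs();print(o["clock"],o["tool_pos"],o["orientation"],o["force"],o["opening"],o["gripper_force"])
snap("side","d1");snap("scene","s1");P,box=boxer("d1")
x,y,z=o["tool_pos"]
rect(P,box(x,y,.05,z-.05,z-.04),"base")
rect(P,box(.568,.333,.065,.028,.037),"standtop")
m=box(x,y,.05,z-.085,z-.062);print("probe",m.sum(),P[m].min(0) if m.any() else 0,np.median(P[m],0) if m.any() else 0)
p,d,K,T=load("d1");c=T[:3,:3]@np.array([x,y,z])+T[:3,3];u,v=int(K[0]*c[0]/c[2]+K[2]),int(K[1]*c[1]/c[2]+K[3]);print(u,v)
cv2.imwrite("pics/d1c.png",cv2.resize(p[v-60:v+60,u-60:u+60],None,fx=5,fy=5,interpolation=cv2.INTER_CUBIC))
```

```text
5.9 [0.56812132 0.3361117  0.17302244] [ 1.79985558e+02 -3.46746517e-02  1.63687177e+02] [ 0.30563007 -0.32022916 -3.42806838] 0.019872066377222174 29.972529709339142
base 35 [565.  329.1] [14.6 31.2] 51.2 z [0.1233 0.1276 0.1325]
standtop 468 [568.2 331.1] [ 65.5 100.5] 74.1 z [0.0295 0.0326 0.0346]
probe 6 [0.56704454 0.33160392 0.09746597] [0.56871864 0.33384213 0.1007436 ]
316 158
```

View pics/d1c.png

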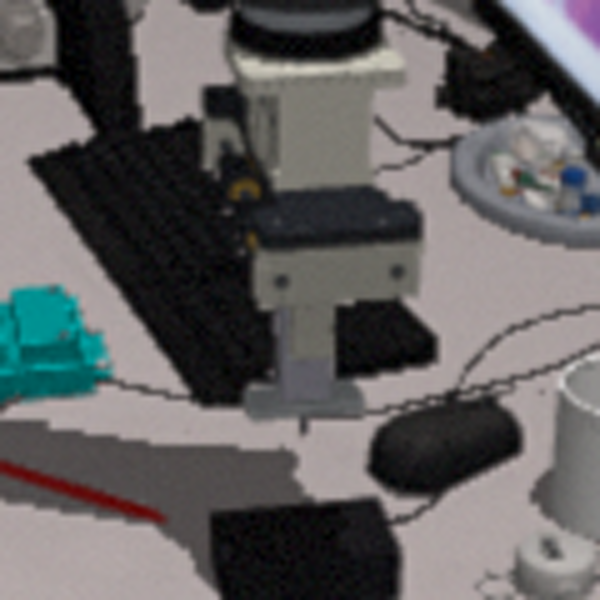

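The gauge is held upright in the jaws with its base at (305,400) and the probe at (303,425) in the crop, clear of the stand. Next I'll carry it over the groove, with the tip still above the block.

Request:
{"name": "play_rows", "arguments": {
  "deltas": [
    [-0.0049, -0.0283, 0, 0, 0, 0],
    [-0.0099, -0.0566, 0, 0, 0, 0],
    [-0.0099, -0.0566, 0, 0, 0, 0],
    [-0.0099, -0.0566, 0, 0, 0, 0],
    [-0.0049, -0.0283, 0, 0, 0, 0],
    [0, 0, -0.03, 0, 0, 0],
    [0, 0, -0.02, 0, 0, 0],
    [0, 0, 0, 0, 0, 0],
    [0, 0, 0, 0, 0, 0]
  ]
}}

```text
clock: 6.9
tool_pos: [0.5369, 0.155, 0.133]
orientation: [-179.9, -0.0, 163.7]
force: [0.0, 0.2, -2.2]
opening: 0.0199
gripper_force: 30.0
```

Run:
```python
from m import *
o=get_obs();print(o["clock"],o["tool_pos"],o["orientation"],o["force"],o["moment"])
snap("side","d2");snap("scene","s2");snap("wrist","w4")
x,y,z=o["tool_pos"]
out=[]
for n in("d2","s2","w4"):
    p,d,K,T=load(n);P,box=boxer(n)
    rect(P,box(x,y,.05,z-.056,z-.048),n+" base")
    rect(P,box(.537,.154,.07,.036,.043),n+" block");rect(P,box(.537,.154,.07,.021,.0265),n+" rim")
    c=T[:3,:3]@np.array([x,y,z-.06])+T[:3,3];u,v=int(K[0]*c[0]/c[2]+K[2]),int(K[1]*c[1]/c[2]+K[3]);print(n,u,v)
    if n!="w4":
        r=50 if n=="d2" else 40; v=max(v,r);out.append(cv2.resize(p[v-r:v+r,u-r:u+r],(395,395),interpolation=cv2.INTER_CUBIC))
cv2.imwrite("pics/c2.png",np.hstack(out))
```

```text
6.9 [0.53692419 0.15504572 0.13298066] [-1.79920981e+02 -4.35617220e-02  1.63723300e+02] [ 0.0292883   0.23834877 -2.17480948] [-0.00786995 -0.07267735  0.06027512]
d2 base 150 [537.  152.1] [28.1 63.9] 71.4 z [0.0778 0.0803 0.0826]
d2 block 641 [536.6 151.6] [84.5 84.3] 73.3 z [0.0371 0.0389 0.0407]
d2 rim 262 [536.1 150.7] [104.7 103.3] 74.1 z [0.0212 0.0227 0.0256]
d2 338 229
s2 base 60 [537.7 156.1] [27.7 73.6] 74.8 z [0.0775 0.082  0.0847]
s2 block 267 [532.7 156.2] [86.7 91.9] 73.7 z [0.0372 0.0408 0.0427]
s2 rim 127 [533.8 154.4] [108.1 110.5] 71.9 z [0.0216 0.0238 0.026 ]
s2 354 187
w4 base 1433 [524.8 160.7] [25.9 35.8] 73.0 z [0.0808 0.0823 0.0833]
w4 block 6274 [529.4 156.6] [84.3 68.7] 73.6 z [0.0387 0.04   0.041 ]
w4 rim 2934 [528.1 156.9] [104.1  85.7] 73.7 z [0.0218 0.0235 0.0249]
w4 315 223
```

View pics/c2.png

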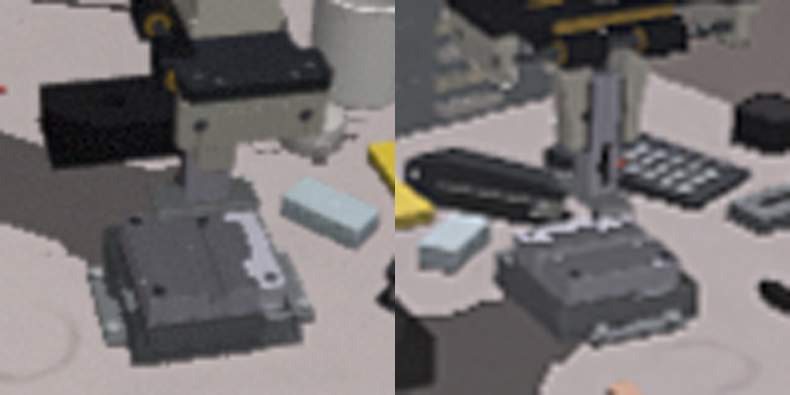

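Both outside views show the gauge upright above the block with its base spanning the groove. The base-to-block offset across the groove is under 1 mm, against a tolerance of 2.5 mm. Now I'll descend in small steps and watch the force.

Request:
{"name": "play_rows", "arguments": {
  "deltas": [
    [-0.0006, 0, -0.01, 0, 0, 0],
    [0, 0, -0.01, 0, 0, 0],
    [0, 0, -0.006, 0, 0, 0],
    [0, 0, -0.002, 0, 0, 0],
    [0, 0, 0, 0, 0, 0]
  ]
}}

```text
clock: 7.55
tool_pos: [0.5363, 0.155, 0.1106]
orientation: [-180.0, -0.0, 163.7]
force: [-0.5, 0.8, -2.6]
opening: 0.0195
gripper_force: 30.0
```

Request:
{"name": "play_rows", "arguments": {
  "deltas": [
    [0, 0, -0.002, 0, 0, 0],
    [0, 0, -0.002, 0, 0, 0],
    [0, 0, 0, 0, 0, 0],
    [0, 0, 0, 0, 0, 0]
  ]
}}

```text
clock: 7.95
tool_pos: [0.5367, 0.1552, 0.1081]
orientation: [180.0, 0.0, 163.7]
force: [0.7, -0.4, 0.2]
opening: 0.0194
gripper_force: 30.0
```

Request:
{"name": "play_rows", "arguments": {
  "deltas": [
    [0, 0, -0.001, 0, 0, 0],
    [0, 0, -0.001, 0, 0, 0],
    [0, 0, 0, 0, 0, 0],
    [0, 0, 0, 0, 0, 0]
  ]
}}

```text
clock: 8.35
tool_pos: [0.5367, 0.1552, 0.1063]
orientation: [180.0, 0.0, 163.7]
force: [0.7, -0.5, 0.5]
opening: 0.02
gripper_force: 30.0
```

Request:
{"name": "play_rows", "arguments": {
  "deltas": [
    [0, 0, -0.002, 0, 0, 0],
    [0, 0, -0.002, 0, 0, 0],
    [0, 0, 0, 0, 0, 0],
    [0, 0, 0, 0, 0, 0]
  ]
}}

```text
clock: 8.75
tool_pos: [0.5366, 0.1552, 0.1029]
orientation: [180.0, 0.0, 163.7]
force: [1.0, 0.2, -0.1]
opening: 0.0199
gripper_force: 30.0
```

Request:
{"name": "play_rows", "arguments": {
  "deltas": [
    [0, 0, -0.001, 0, 0, 0],
    [0, 0, -0.001, 0, 0, 0],
    [0, 0, 0, 0, 0, 0],
    [0, 0, 0, 0, 0, 0]
  ]
}}

```text
clock: 9.15
tool_pos: [0.5366, 0.1552, 0.1014]
orientation: [180.0, 0.0, 163.7]
force: [1.1, -0.1, -0.4]
opening: 0.0201
gripper_force: 30.0
```

Request:
{"name": "play_rows", "arguments": {
  "deltas": [
    [0, 0, -0.001, 0, 0, 0],
    [0, 0, 0, 0, 0, 0],
    [0, 0, 0, 0, 0, 0]
  ]
}}

```text
clock: 9.45
tool_pos: [0.5365, 0.1551, 0.1006]
orientation: [180.0, 0.0, 163.7]
force: [0.3, 0.3, -0.1]
opening: 0.0198
gripper_force: 30.0
```

Request:
{"name": "play_rows", "arguments": {
  "deltas": [
    [0, 0, -0.001, 0, 0, 0],
    [0, 0, 0, 0, 0, 0],
    [0, 0, 0, 0, 0, 0]
  ]
}}

```text
clock: 9.75
tool_pos: [0.5365, 0.1552, 0.0998]
orientation: [180.0, 0.0, 163.7]
force: [0.6, 0.4, 1.5]
opening: 0.0199
gripper_force: 30.0
```

Request:
{"name": "play_rows", "arguments": {
  "deltas": [
    [0, 0, -0.0008, 0, 0, 0],
    [0, 0, 0, 0, 0, 0],
    [0, 0, 0, 0, 0, 0]
  ]
}}

```text
clock: 10.05
tool_pos: [0.5365, 0.1551, 0.0992]
orientation: [180.0, 0.0, 163.7]
force: [2.6, 0.8, 0.7]
opening: 0.0196
gripper_force: 30.0
```

Request:
{"name": "play_rows", "arguments": {
  "deltas": [
    [0, 0, -0.0008, 0, 0, 0],
    [0, 0, 0, 0, 0, 0],
    [0, 0, 0, 0, 0, 0]
  ]
}}

```text
clock: 10.35
tool_pos: [0.5366, 0.1552, 0.0987]
orientation: [180.0, 0.0, 163.7]
force: [0.5, 1.3, 3.9]
opening: 0.0198
gripper_force: 30.0
```

Request:
{"name": "play_rows", "arguments": {
  "deltas": [
    [0, 0, -0.0008, 0, 0, 0],
    [0, 0, 0, 0, 0, 0],
    [0, 0, 0, 0, 0, 0]
  ]
}}

```text
clock: 10.65
tool_pos: [0.5366, 0.1551, 0.0984]
orientation: [180.0, 0.0, 163.7]
force: [0.4, 0.7, 7.4]
opening: 0.0201
gripper_force: 30.0
```

Request:
{"name": "play_rows", "arguments": {
  "deltas": [
    [0, 0, -0.0008, 0, 0, 0],
    [0, 0, -0.0005, 0, 0, 0],
    [0, 0, 0, 0, 0, 0],
    [0, 0, 0, 0, 0, 0]
  ]
}}

```text
clock: 11.05
tool_pos: [0.5367, 0.1552, 0.0978]
orientation: [180.0, 0.0, 163.7]
force: [-2.5, 0.2, 12.4]
opening: 0.0196
gripper_force: 30.0
```

Request:
{"name": "play_rows", "arguments": {
  "deltas": [
    [0, 0, 0, 0, 0, 0],
    [0, 0, 0, 0, 0, 0]
  ]
}}

```text
clock: 11.25
tool_pos: [0.5367, 0.1551, 0.0979]
orientation: [180.0, 0.0, 163.7]
force: [-2.3, 0.9, 11.8]
opening: 0.0196
gripper_force: 30.0
```

Request:
{"name": "play_rows", "arguments": {
  "deltas": [
    [0, 0, -0.0004, 0, 0, 0],
    [0, 0, 0, 0, 0, 0],
    [0, 0, 0, 0, 0, 0],
    [0, 0, 0, 0, 0, 0],
    [0, 0, 0, 0, 0, 0],
    [0, 0, 0, 0, 0, 0],
    [0, 0, 0, 0, 0, 0],
    [0, 0, 0, 0, 0, 0]
  ]
}}

```text
clock: 12.05
tool_pos: [0.5366, 0.1551, 0.0977]
orientation: [180.0, 0.0, 163.7]
force: [-2.9, 0.0, 13.9]
opening: 0.0199
gripper_force: 30.0
```

Request:
{"name": "play_rows", "arguments": {
  "deltas": [
    [0, 0, 0, 0, 0, 0],
    [0, 0, 0, 0, 0, 0],
    [0, 0, 0, 0, 0, 0],
    [0, 0, 0, 0, 0, 0],
    [0, 0, 0, 0, 0, 0],
    [0, 0, 0, 0, 0, 0]
  ]
}}

```text
clock: 12.65
tool_pos: [0.5367, 0.1552, 0.0977]
orientation: [180.0, 0.0, 163.7]
force: [-2.6, 0.8, 13.4]
opening: 0.0198
gripper_force: 30.0
```

Run:
```python
from m import *
o=get_obs();print(o["clock"],o["tool_pos"],o["orientation"],o["force"],o["moment"])
snap("side","d3");P,box=boxer("d3");rect(P,box(.537,.155,.05,.044,.052),"base");rect(P,box(.537,.154,.07,.035,.0425),"block")
```

```text
12.65 [0.53666254 0.155153   0.09770377] [1.79978452e+02 4.22269695e-02 1.63731449e+02] [-2.57282642  0.78826472 13.3874105 ] [-0.03848588  1.1679763  -0.04517291]
base 123 [537.7 154.4] [28.3 63.1] 72.2 z [0.0442 0.0456 0.0505]
block 482 [536.9 152.2] [86.9 84.8] 73.7 z [0.0355 0.0372 0.0401]
```

Run:
```python
from m import *
snap("wrist","w5");snap("scene","s3")
ux=np.array([.9593,-.2823]);uy=np.array([.2823,.9593]);c=np.array([.5366,.1548])
for n in("w4","w5","d2","d3","s2","s3"):
    P,box=boxer(n);z0=.0733 if n[1] in "24" and n!="w5" else .0385
    for t,(a,b) in dict(base=(z0+.004,z0+.013),blk=(.034,.0425)).items():
        m=box(.5366,.1548,.07,a,b);q=P[m];s=(q[:,:2]-c)@ux;r=(q[:,:2]-c)@uy
        k=(abs(r)<12)&(abs(s)<31) if t=="base" else (abs(r)>16)&(abs(r)<40)&(abs(s)<40)
        A=np.c_[s[k],r[k],np.ones(k.sum())];f=np.linalg.lstsq(A,q[k,2],rcond=None)[0]
        for _ in range(3):
            e=abs(A@f-q[k,2])<.0015;f=np.linalg.lstsq(A[e],q[k,2][e],rcond=None)[0]
        print(n,t,e.sum(),"slope deg x,y",np.degrees(f[:2]).round(2),"z0",f[2].round(4),"s",s[k].min().round(3),s[k].max().round(3))
```

```text
w4 base 1342 slope deg x,y [0.26 0.09] z0 0.0824 s -0.031 0.005Traceback (most recent call last):
  File "<stdin>", line 12, in <module>
    return umr_minimum(a, axis, None, out, keepdims, initial, where)
ValueError: zero-size array to reduction operation minimum which has no identity
```

Run:
```python
from m import *
ux=np.array([.9593,-.2823]);uy=np.array([.2823,.9593]);c=np.array([.5366,.1548])
for n in("w4","w5","d2","d3","s3"):
    P,box=boxer(n);z0=.0733 if n in("w4","d2") else .0385
    for t,(a,b) in dict(base=(z0+.004,z0+.013),blk=(.034,.0425)).items():
        m=box(.5366,.1548,.07,a,b);q=P[m];s=(q[:,:2]-c)@ux;r=(q[:,:2]-c)@uy
        k=(abs(r)<.012)&(abs(s)<.031) if t=="base" else (abs(r)>.016)&(abs(r)<.040)&(abs(s)<.040)
        A=np.c_[s[k],r[k],np.ones(k.sum())];f=np.linalg.lstsq(A,q[k,2],rcond=None)[0]
        for _ in range(3):
            e=abs(A@f-q[k,2])<.0015;f=np.linalg.lstsq(A[e],q[k,2][e],rcond=None)[0]
        print(n,t,e.sum(),"slope deg x,y",np.degrees(f[:2]).round(2),"z0",f[2].round(4),"s",s[k].min().round(3),s[k].max().round(3))
```

```text
w4 base 1136 slope deg x,y [0.6  0.71] z0 0.0825 s -0.031 0.005
w4 blk 4233 slope deg x,y [-0.08  0.01] z0 0.04 s -0.04 0.027
w5 base 1170 slope deg x,y [-0.31  0.5 ] z0 0.046 s -0.031 0.004
w5 blk 4318 slope deg x,y [-0.32  0.01] z0 0.0381 s -0.04 0.012
d2 base 82 slope deg x,y [ 0.76 -1.94] z0 0.0808 s -0.031 0.031
d2 blk 257 slope deg x,y [0.06 0.18] z0 0.0389 s -0.04 0.04
d3 base 76 slope deg x,y [ 0.33 -2.94] z0 0.0455 s -0.03 0.03
d3 blk 245 slope deg x,y [-0.06 -0.14] z0 0.0372 s -0.04 0.04
s3 base 24 slope deg x,y [ 2.9  -5.06] z0 0.0485 s -0.031 0.025
s3 blk 70 slope deg x,y [ 0.01 -0.72] z0 0.0395 s -0.039 0.038
```

The base and block tops are parallel (−0.31° against −0.32°) and 8 mm apart, so the base is flat at about 16 N. I'll ease the residual tipping moment slightly and hold a bit longer.

Request:
{"name": "play_rows", "arguments": {
  "deltas": [
    [0, 0, 0, 0.0004, 0.0015, 0],
    [0, 0, 0, 0, 0, 0],
    [0, 0, 0, 0, 0, 0],
    [0, 0, 0, 0, 0, 0],
    [0, 0, 0, 0, 0, 0],
    [0, 0, 0, 0, 0, 0],
    [0, 0, 0, 0, 0, 0],
    [0, 0, 0, 0, 0, 0]
  ]
}}

```text
clock: 13.6
tool_pos: [0.5369, 0.1551, 0.0977]
orientation: [180.0, -0.2, 163.7]
force: [-1.8, -0.3, 13.8]
opening: 0.0198
gripper_force: 30.0
```

Run:
```python
from m import *
o=get_obs();print(o["clock"],o["tool_pos"],o["orientation"],o["force"],o["moment"])
```

```text
13.6 [0.53689256 0.15507044 0.09773936] [179.9835148   -0.21441182 163.73732395] [-1.76643474 -0.32308347 13.78958252] [-0.40366405  0.62957177 -0.03038309]
```

Request:
{"name": "play_rows", "arguments": {
  "deltas": [
    [0, 0, 0, 0, 0, 0],
    [0, 0, 0, 0, 0, 0],
    [0, 0, 0, 0, 0, 0],
    [0, 0, 0, 0, 0, 0],
    [0, 0, 0, 0, 0, 0],
    [0, 0, 0.005, 0, 0, 0],
    [0, 0, 0.01, 0, 0, 0],
    [0, 0, 0.02, 0, 0, 0],
    [0, 0, 0.03, 0, 0, 0],
    [0, 0, 0.03, 0, 0, 0]
  ]
}}

```text
clock: 14.6
tool_pos: [0.5353, 0.1545, 0.1723]
orientation: [-179.9, -0.4, 163.7]
force: [0.1, 0.4, -3.3]
opening: 0.0197
gripper_force: 30.0
```

Request:
{"name": "play_rows", "arguments": {
  "deltas": [
    [0.005, 0.028, 0, 0, 0, 0],
    [0.0099, 0.056, 0, 0, 0, 0],
    [0.0099, 0.056, 0, 0, 0, 0],
    [0.0099, 0.056, 0, 0, 0, 0],
    [0.005, 0.028, 0, 0, 0, 0],
    [0, 0, -0.03, 0, 0, 0],
    [0, 0, -0.015, 0, 0, 0],
    [0, 0, 0, 0, 0, 0],
    [0, 0, 0, 0, 0, 0]
  ]
}}

```text
clock: 15.5
tool_pos: [0.568, 0.3337, 0.1362]
orientation: [-179.9, -0.3, 163.7]
force: [0.5, 0.4, -1.1]
opening: 0.0198
gripper_force: 30.0
```

Run:
```python
from m import *
o=get_obs();print(o["clock"],o["tool_pos"],o["orientation"],o["force"],o["moment"])
snap("wrist","w6");snap("side","d4");snap("scene","s4");x,y,z=o["tool_pos"];c=o["tool_pos"][:2]
ux=np.array([.9593,-.2823]);uy=np.array([.2823,.9593])
for n in("w6","d4"):
    P,box=boxer(n);rect(P,box(x,y,.05,z-.056,z-.048),n+" base");rect(P,box(.5688,.3326,.065,.028,.037),n+" stand")
P,box=boxer("w6")
m=box(x,y,.05,z-.056,z-.048);q=P[m];s=(q[:,:2]-c)@ux;r=(q[:,:2]-c)@uy;A=np.c_[s,r,np.ones(len(s))]
print(np.degrees(np.linalg.lstsq(A,q[:,2],rcond=None)[0][:2]))
p,d,K,T=load("s4");cc=T[:3,:3]@np.array([x,y,z])+T[:3,3];u,v=int(K[0]*cc[0]/cc[2]+K[2]),int(K[1]*cc[1]/cc[2]+K[3])
cv2.imwrite("pics/c4.png",cv2.resize(p[v-25:v+50,u-35:u+40],(600,600),interpolation=cv2.INTER_CUBIC))
```

```text
15.5 [0.56802789 0.33368762 0.1362164 ] [-179.9108352    -0.31090484  163.68670907] [ 0.46591522  0.36474296 -1.14512309] [ 0.03060519 -0.13151949 -0.01943475]
w6 base 1464 [555.2 338.6] [26. 36.] 72.9 z [0.0831 0.0846 0.0858]
w6 stand 4951 [558.3 335.9] [60.1 79.4] 73.5 z [0.0326 0.0337 0.0348]
d4 base 109 [568.4 331. ] [28.3 64. ] 76.2 z [0.0811 0.084  0.0871]
d4 stand 463 [568.6 331.7] [68.5 99.8] 74.0 z [0.0294 0.0326 0.0346]
[ 1.10170308 -0.06153869]
```

View pics/c4.png

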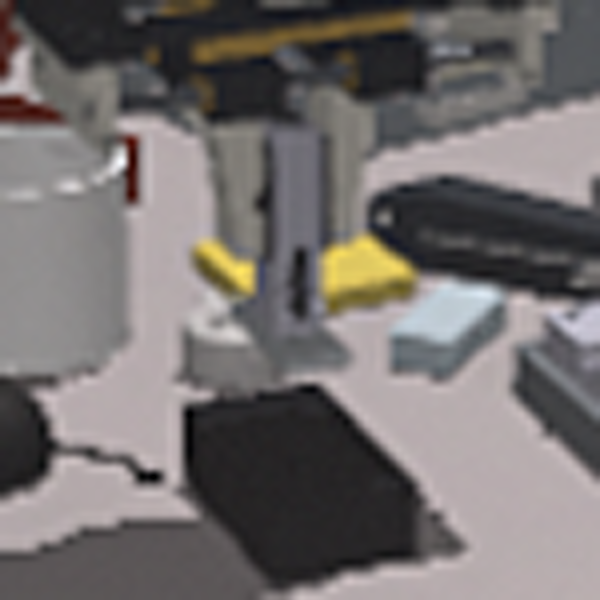

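The gauge hangs upright over the black stand with its underside just above it, and the pointer slot on the column's visible face is at (298,285). A slight lean remains, so I'll take that out and lower.

Request:
{"name": "play_rows", "arguments": {
  "deltas": [
    [0, 0, -0.015, 0.0012, 0.0043, 0],
    [0, 0, -0.017, 0, 0, 0],
    [0, 0, -0.012, 0, 0, 0],
    [0, 0, -0.004, 0, 0, 0],
    [0, 0, 0, 0, 0, 0],
    [0, 0, 0, 0, 0, 0]
  ]
}}

```text
clock: 16.25
tool_pos: [0.5684, 0.3344, 0.0982]
orientation: [-180.0, -1.1, 163.7]
force: [0.0, 0.4, -2.3]
opening: 0.0197
gripper_force: 30.0
```

Request:
{"name": "play_rows", "arguments": {
  "deltas": [
    [0, 0, -0.0015, 0, 0, 0],
    [0, 0, -0.0015, 0, 0, 0],
    [0, 0, -0.001, 0, 0, 0],
    [0, 0, 0, 0, 0, 0],
    [0, 0, 0, 0, 0, 0]
  ]
}}

```text
clock: 16.75
tool_pos: [0.5682, 0.3343, 0.095]
orientation: [-180.0, -1.1, 163.7]
force: [0.2, 0.6, -3.0]
opening: 0.0203
gripper_force: 30.0
```

Request:
{"name": "play_rows", "arguments": {
  "deltas": [
    [0, 0, -0.001, 0, 0, 0],
    [0, 0, -0.001, 0, 0, 0],
    [0, 0, 0, 0, 0, 0],
    [0, 0, 0, 0, 0, 0]
  ]
}}

```text
clock: 17.15
tool_pos: [0.5683, 0.3344, 0.0938]
orientation: [180.0, -1.1, 163.7]
force: [-2.3, 0.0, 2.9]
opening: 0.0198
gripper_force: 30.0
```

Run:
```python
from m import *
o=get_obs();print(o["clock"],o["tool_pos"],o["orientation"],o["force"],o["moment"])
snap("wrist","w7");x,y,z=o["tool_pos"];c=o["tool_pos"][:2]
ux=np.array([.9593,-.2823]);uy=np.array([.2823,.9593])
P,box=boxer("w7")
for a,b in((.038,.046),(.030,.0365)):
    m=box(x,y,.06,a,b);q=P[m];s=(q[:,:2]-c)@ux;r=(q[:,:2]-c)@uy;k=(abs(r)<.012) if a>.035 else abs(r)<.03
    A=np.c_[s,r,np.ones(len(s))][k];f=np.linalg.lstsq(A,q[k,2],rcond=None)[0];print(k.sum(),np.degrees(f[:2]),f[2])
```

```text
17.15 [0.56830303 0.33437116 0.09376755] [179.99957664  -1.06720813 163.71670962] [-2.27237557  0.03887934  2.91362224] [-0.26794817  0.68694812 -0.03227749]
1296 [1.04276856 0.71073969] 0.0428747299991614
5508 [0.07086158 0.06527478] 0.03373994885918977
```

Run:
```python
from m import *
ux=np.array([.9593,-.2823]);uy=np.array([.2823,.9593]);c=np.array([.5685,.3345])
for n,z0 in(("w3",.042),("w6",.0846),("w7",.042)):
    P,box=boxer(n);m=box(.5685,.3345,.06,z0-.005,z0+.004);q=P[m];s=(q[:,:2]-c)@ux;r=(q[:,:2]-c)@uy
    k=(abs(r)<.011)&(s>-.03)&(s<-.005 if n!="w3" else s<.03);A=np.c_[s,r,np.ones(len(s))][k];f=np.linalg.lstsq(A,q[k,2],rcond=None)[0]
    for _ in range(4):
        e=abs(A@f-q[k,2])<.0012;f=np.linalg.lstsq(A[e],q[k,2][e],rcond=None)[0]
    print(n,k.sum(),e.sum(),np.degrees(f[:2]).round(2),f[2].round(4))
```

```text
w3 271 243 [ 0.09 -0.23] 0.0418
w6 995 923 [-0.43 -0.34] 0.0846
w7 964 890 [-1.09  0.01] 0.0421
```

A robust fit shows the base now leans −1.1° along x, so my correction went the wrong way. I'll lift slightly, level the tool, then set it down.

Request:
{"name": "play_rows", "arguments": {
  "deltas": [
    [0, 0, 0.001, 0, 0, 0],
    [0, 0, 0, -0.0016, -0.0056, 0],
    [0, 0, 0, 0, 0, 0],
    [0, 0, -0.001, 0, 0, 0],
    [0, 0, 0, 0, 0, 0],
    [0, 0, 0, 0, 0, 0]
  ]
}}

```text
clock: 17.8
tool_pos: [0.5681, 0.3343, 0.0933]
orientation: [-180.0, -0.0, 163.7]
force: [0.1, 0.0, -1.6]
opening: 0.02
gripper_force: 30.0
```

```bash
cat > lv.py <<'E'
from m import *
import sys
o=get_obs();print(o["clock"],o["tool_pos"],o["orientation"],o["force"],o["moment"])
n=sys.argv[1];snap("wrist",n)
ux=np.array([.9593,-.2823]);uy=np.array([.2823,.9593]);c=np.array([.5685,.3345]);z0=.042
P,box=boxer(n);m=box(.5685,.3345,.06,z0-.005,z0+.004);q=P[m];s=(q[:,:2]-c)@ux;r=(q[:,:2]-c)@uy
k=(abs(r)<.011)&(s>-.03)&(s<-.005);A=np.c_[s,r,np.ones(len(s))][k];f=np.linalg.lstsq(A,q[k,2],rcond=None)[0]
for _ in range(4):
    e=abs(A@f-q[k,2])<.0012;f=np.linalg.lstsq(A[e],q[k,2][e],rcond=None)[0]
print(n,k.sum(),e.sum(),np.degrees(f[:2]).round(2),f[2].round(4))
E
python3 lv.py w8
```

```text
17.8 [0.56814335 0.334276   0.09329533] [-1.79984807e+02 -4.56157757e-02  1.63702766e+02] [ 0.07660174  0.03740693 -1.62303873] [-0.08788547  0.40374925 -0.02101703]
w8 1010 922 [-0.71 -0.17] 0.0415
```

Request:
{"name": "play_rows", "arguments": {
  "deltas": [
    [0, 0, -0.0005, 0, 0, 0],
    [0, 0, 0, 0, 0, 0]
  ]
}}

```text
clock: 18.05
tool_pos: [0.5682, 0.3343, 0.0933]
orientation: [-180.0, -0.0, 163.7]
force: [-2.8, -0.9, 2.7]
opening: 0.02
gripper_force: 30.0
```

Request:
{"name": "play_rows", "arguments": {
  "deltas": [
    [0, 0, 0, 0, 0, 0],
    [0, 0, 0, 0, 0, 0],
    [0, 0, 0, 0, 0, 0],
    [0, 0, 0, 0, 0, 0],
    [0, 0, 0, 0, 0, 0],
    [0, 0, 0, 0, 0, 0]
  ],
  "gripper": 0.4
}}

```text
clock: 18.65
tool_pos: [0.5683, 0.3343, 0.0929]
orientation: [-180.0, -0.0, 163.7]
force: [0.3, 0.3, -0.6]
opening: 0.0596
gripper_force: 0.0
```

```bash
python3 lv.py w9; python3 -c "
from h import *;print(get_obs()['opening'])"
```

```text
18.65 [0.56827674 0.33429501 0.09288063] [-1.79990512e+02 -3.23839809e-02  1.63704693e+02] [ 0.25800203  0.27224943 -0.60475848] [-0.08776016 -0.03815247  0.00638973]
w9 1026 925 [-0.25  0.3 ] 0.0416
0.060390146004774284
```

Request:
{"name": "play_rows", "arguments": {
  "deltas": [
    [0, 0, 0.03, 0, 0, 0],
    [0, 0, 0.05, 0, 0, 0],
    [0, 0, 0.06, 0, 0, 0],
    [0, 0, 0.05, 0, 0, 0],
    [0, 0, 0, 0, 0, 0]
  ],
  "gripper": 1
}}

```text
clock: 19.2
tool_pos: [0.5707, 0.3359, 0.2523]
orientation: [179.5, 0.4, 163.7]
force: [0.2, 0.4, 0.0]
opening: 0.0871
gripper_force: 0.0
```

Run:
```python
from m import *
ux=np.array([.9593,-.2823]);uy=np.array([.2823,.9593]);c=np.array([.5369,.1543])
for n in("w1","w2","w3","w4"):
    P,box=boxer(n);q=P[box(.5369,.1543,.07,.02,.05)];s=(q[:,:2]-c)@ux;r=(q[:,:2]-c)@uy
    k=(abs(s)<.0025)&(abs(r)<.04);b=(abs(s)>.01)&(abs(s)<.035)&(abs(r)<.04)
    print(n,k.sum(),np.percentile(q[k,2],[10,50,90]).round(4),np.median(q[b,2]).round(4))
# probe length below base in air, before / after
for n,u in(("d1",(.56812,.33611,.17302)),("d4",(.56803,.33369,.13622))):
    p,d,K,T=load(n);pr=lambda X:(lambda c:(K[0]*c[0]/c[2]+K[2],K[1]*c[1]/c[2]+K[3]))(T[:3,:3]@np.array(X)+T[:3,3])
    for dz in(.0593,.0673,.0773): print(n,dz,np.round(pr((u[0],u[1]-.002,u[2]-dz)),1))
    a,b=pr((u[0],u[1]-.002,u[2]-.0593));a,b=round(a),round(b)
    print(p[b-4:b+14,a-4:a+5].mean(-1).astype(int))
snap("side","d5");snap("scene","s5");o=get_obs();print(o["clock"],o["tool_pos"])
for n in("d5","s5"):
    P,box=boxer(n);rect(P,box(.568,.333,.05,.122,.14),"gtop");rect(P,box(.568,.333,.05,.039,.045),"gbase")
p,d,K,T=load("s5")
i=[]
for m in("s0","s5"):
    q=load(m)[0];i.append(cv2.resize(q[175:235,285:330],(390,520),interpolation=cv2.INTER_CUBIC))
cv2.imwrite("pics/c5.png",np.hstack(i))
```

```text
w1 182 [0.0314 0.0324 0.0334] 0.04
w2 165 [0.0317 0.0328 0.0337] 0.04
w3 213 [0.0316 0.0328 0.0338] 0.04
w4 365 [0.0317 0.0326 0.0334] 0.04
d1 0.0593 [316.2 178.8]
d1 0.0673 [316.2 181.4]
d1 0.0773 [316.2 184.5]
[[ 83  95  96  95  95  93  95  94  94]
 [ 85  94  96  93  95  97  95  96  95]
 [ 85  94  94  89  91  94  94  96  92]
 [ 84  89  86  84  83  82  79  84  84]
 [ 92  93  94  98  97  97  94  92  91]
 [ 93  93  96  95  90  88  82  81  82]
 [114 116 121 111  71  82  90  87  87]
 [165 162 165 144  68 102 159 164 162]
 [164 166 168 148  63 103 164 165 166]
 [165 165 164 147  87 120 162 162 161]
 [166 167 167 157 139 160 165 162 164]
 [155 165 165 164 162 164 166 160 164]
 [112 151 155 165 167 166 164 164 165]
 [ 77  86 107 154 167 164 164 163 164]
 [ 75  76  80 114 163 164 166 164 163]
 [ 78  77  76 111 163 165 165 164 164]
 [ 75  73  86 124 166 165 165 164 163]
 [ 78  79 107 160 164 165 163 164 163]]
d4 0.0593 [316.5 190.8]
d4 0.0673 [316.5 193.2]
d4 0.0773 [316.4 196.3]
[[ 74  92  96  94  94  93  93  96  95]
 [ 79  92  96  94  94 100  97  95  94]
 [ 81  91  91  93  90  97  96  94  
[... 186 characters left out ...]
166 169 167]
 [ 78  78  78  78  80 110 153 165 165]
 [ 77  78  78  78  75  78 115 167 168]
 [ 80  77  77  78  76  74 100 151 156]
 [ 71  72  72  69  60  51  50  68  82]
 [ 31  24  22  23  16  19  13  17  23]
 [  7   9  12  13  12  13  13  15  13]
 [ 12  16  13  12   9  14  11  14  14]
 [  7  14   6  12  15  17  18  11  14]
 [ 11   9  11  17  11  10  16   9   6]
 [ 17  10  10  13  12  16  16  10  16]]
19.3 [0.56842419 0.33463294 0.24627854]
gtop 44 [569.8 333. ] [21.4 26.9] 63.3 z [0.1223 0.1245 0.129 ]
gbase 87 [568.5 332. ] [26.9 63.8] 72.2 z [0.0393 0.0408 0.0434]
gtop 32 [564.8 338.6] [29.5 16.4] 5.9 z [0.123  0.1269 0.1315]
gbase 48 [563.6 336.9] [26.7 71.1] 75.7 z [0.0393 0.0425 0.0448]
```

View pics/c5.png

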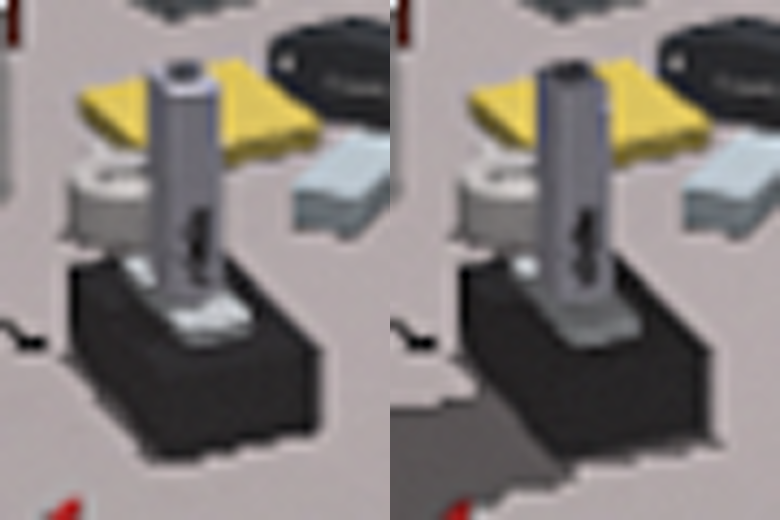

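The gauge is upright in its stand, as it was at the start (base at (590,320) in the right half of the crop). The groove measures about 7.5 mm by depth image, and the probe travel agrees at roughly 10 mm. That is shallower than 10 mm, so the tab goes to the left end.

Request:
{"name": "play_rows", "arguments": {
  "deltas": [
    [-0.0048, -0.0522, -0.0033, 0, 0, 0.0067],
    [-0.0048, -0.0522, -0.0033, 0, 0, 0.0067],
    [-0.0048, -0.0522, -0.0033, 0, 0, 0.0067],
    [-0.0048, -0.0522, -0.0033, 0, 0, 0.0067],
    [-0.0048, -0.0522, -0.0033, 0, 0, 0.0067],
    [-0.0048, -0.0522, -0.0033, 0, 0, 0.0067],
    [-0.0048, -0.0522, -0.0033, 0, 0, 0.0067],
    [-0.0048, -0.0522, -0.0033, 0, 0, 0.0067],
    [-0.0048, -0.0522, -0.0033, 0, 0, 0.0067],
    [-0.0048, -0.0522, -0.0033, 0, 0, 0.0067]
  ]
}}

```text
clock: 20.3
tool_pos: [0.5286, -0.085, 0.217]
orientation: [-180.0, -0.2, 175.8]
force: [0.3, -0.1, 0.5]
opening: 0.0879
gripper_force: 0.0
```

Request:
{"name": "play_rows", "arguments": {
  "deltas": [
    [0, 0, 0, 0, 0, 0],
    [0, 0, 0, 0, 0, 0]
  ]
}}

```text
clock: 20.5
tool_pos: [0.5289, -0.0843, 0.2172]
orientation: [-180.0, -0.2, 175.6]
force: [0.9, 0.6, -0.8]
opening: 0.0876
gripper_force: 0.0
```

Run:
```python
from m import *
o=get_obs();print(o["clock"],o["tool_pos"],o["orientation"],o["force"])
snap("wrist","w10")
for n in("w10","w1","d5"):
    P,box=boxer(n);p=load(n)[0].astype(int)
    rect(P,box(.546,-.083,.03,.048,.06),n+" tabtop")
    m=box(.546,-.083,.09,.010,.018)&(P[...,0]<.575);rect(P,m,n+" board")
P,box=boxer("w10");rect(P,box(.568,.333,.05,.122,.14),"gtop")
```

```text
20.5 [ 0.52893289 -0.0843195   0.21717786] [-1.79971643e+02 -1.67881233e-01  1.75611101e+02] [ 0.90798199  0.64084159 -0.83062082]
w10 tabtop 526 [546.2 -83.8] [19.  26.8] 86.1 z [0.0511 0.0538 0.055 ]
w10 board 3547 [547.5 -76.9] [130.   40.1] 85.3 z [0.0124 0.0137 0.015 ]
w1 tabtop 261 [546.4 -83. ] [19.  27.9] 86.6 z [0.0504 0.0537 0.0553]
w1 board 1836 [547.2 -77.1] [129.6  40.4] 85.4 z [0.012  0.0137 0.0152]
d5 tabtop 119 [546.3 -85.8] [19.  26.7] 84.1 z [0.0491 0.053  0.0548]
d5 board 841 [547.4 -78.8] [130.1  41.3] 85.7 z [0.011  0.013  0.0148]
gtop few 0
```

View pics/w10.png

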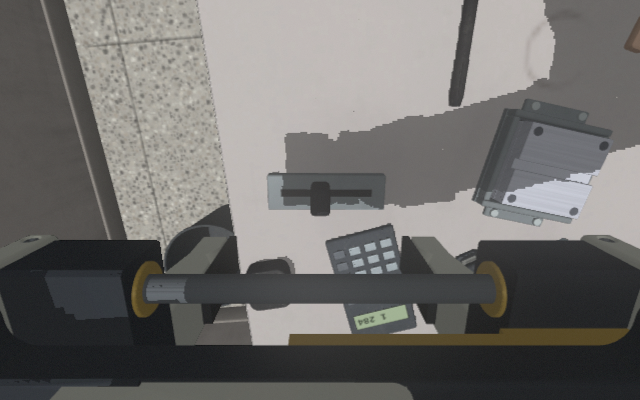

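The tab is at (320,198) on the board, whose slot runs from (282,193) to (372,193). It sits about 6.5 mm right of centre, so about 46 mm remain to the left end along the 85.4° track. I'll go down and grip it.

Request:
{"name": "play_rows", "arguments": {
  "deltas": [
    [0.0217, 0.001, -0.03, 0, 0, 0],
    [0, 0, -0.05, 0, 0, 0],
    [0, 0, -0.05, 0, 0, 0],
    [0, 0, -0.05, 0, 0, 0],
    [0, 0, -0.034, 0, 0, 0],
    [0, 0, 0, 0, 0, 0]
  ]
}}

```text
clock: 21.15
tool_pos: [0.5444, -0.0816, 0.0433]
orientation: [-179.9, -0.5, 175.8]
force: [-1.3, -0.5, 0.0]
opening: 0.0876
gripper_force: 0.0
```

Request:
{"name": "play_rows", "arguments": {
  "deltas": [
    [0, 0, 0, 0, 0, 0],
    [0, 0, 0, 0, 0, 0],
    [0, 0, 0, 0, 0, 0],
    [0, 0, 0, 0, 0, 0],
    [0, 0, 0, 0, 0, 0],
    [0, 0, 0, 0, 0, 0],
    [0, 0, 0, 0, 0, 0],
    [0, 0, 0, 0, 0, 0],
    [0, 0, 0, 0, 0, 0],
    [0, 0, 0, 0, 0, 0]
  ],
  "gripper": -1
}}

```text
clock: 22.15
tool_pos: [0.5472, -0.0826, 0.0473]
orientation: [-180.0, -0.0, 175.8]
force: [0.4, -1.2, 0.7]
opening: 0.0197
gripper_force: 30.0
```

Request:
{"name": "play_rows", "arguments": {
  "deltas": [
    [0, 0, 0, 0, 0, 0],
    [0, 0, 0, 0, 0, 0]
  ]
}}

```text
clock: 22.35
tool_pos: [0.5472, -0.0826, 0.0473]
orientation: [-180.0, -0.0, 175.8]
force: [-0.4, -2.3, 0.1]
opening: 0.0199
gripper_force: 30.0
```

Request:
{"name": "play_rows", "arguments": {
  "deltas": [
    [0.001, 0.0125, 0, 0, 0, 0],
    [0.001, 0.0125, 0, 0, 0, 0],
    [0.001, 0.0125, 0, 0, 0, 0],
    [0.001, 0.0125, 0, 0, 0, 0],
    [0, 0, 0, 0, 0, 0],
    [0, 0, 0, 0, 0, 0]
  ]
}}

```text
clock: 22.95
tool_pos: [0.5504, -0.0416, 0.0473]
orientation: [180.0, -0.0, 175.8]
force: [-1.3, 2.3, 0.3]
opening: 0.0199
gripper_force: 30.0
```

Request:
{"name": "play_rows", "arguments": {
  "deltas": [
    [0.0002, 0.003, 0, 0, 0, 0],
    [0.0002, 0.003, 0, 0, 0, 0],
    [0, 0, 0, 0, 0, 0],
    [0, 0, 0, 0, 0, 0]
  ]
}}

```text
clock: 23.35
tool_pos: [0.5507, -0.0381, 0.0473]
orientation: [-180.0, -0.0, 175.7]
force: [0.9, -3.5, -0.6]
opening: 0.0198
gripper_force: 30.0
```

Request:
{"name": "play_rows", "arguments": {
  "deltas": [
    [0.0002, 0.002, 0, 0, 0, 0],
    [0, 0, 0, 0, 0, 0],
    [0, 0, 0, 0, 0, 0]
  ]
}}

```text
clock: 23.65
tool_pos: [0.5507, -0.0379, 0.0473]
orientation: [-179.9, -0.1, 175.8]
force: [2.5, -12.3, -1.1]
opening: 0.02
gripper_force: 30.0
```

Request:
{"name": "play_rows", "arguments": {
  "deltas": [
    [0.0001, 0.0015, 0, 0, 0, 0],
    [0, 0, 0, 0, 0, 0],
    [0, 0, 0, 0, 0, 0]
  ]
}}

```text
clock: 23.95
tool_pos: [0.5506, -0.0377, 0.0473]
orientation: [-179.8, -0.1, 175.7]
force: [3.7, -18.7, -2.0]
opening: 0.0197
gripper_force: 30.0
```

The tab is hard against the stop. I'll relieve some of the push, release and lift clear.

Request:
{"name": "play_rows", "arguments": {
  "deltas": [
    [-0.0002, -0.0022, 0, 0, 0, 0],
    [0, 0, 0, 0, 0, 0]
  ]
}}

```text
clock: 24.15
tool_pos: [0.5507, -0.0379, 0.0473]
orientation: [-179.9, -0.1, 175.7]
force: [2.0, -9.9, -1.4]
opening: 0.0199
gripper_force: 30.0
```

Request:
{"name": "play_rows", "arguments": {
  "deltas": [
    [0, 0, 0, 0, 0, 0],
    [0, 0, 0, 0, 0, 0],
    [0, 0, 0, 0, 0, 0],
    [0, 0, 0, 0, 0, 0],
    [0, 0, 0, 0, 0, 0]
  ],
  "gripper": 0.3
}}

```text
clock: 24.65
tool_pos: [0.5508, -0.0364, 0.0473]
orientation: [-180.0, -0.0, 175.8]
force: [0.5, -0.1, -0.0]
opening: 0.0536
gripper_force: 0.0
```

Request:
{"name": "play_rows", "arguments": {
  "deltas": [
    [0, 0, 0.03, 0, 0, 0],
    [0, 0, 0.05, 0, 0, 0],
    [-0.02, 0, 0.05, 0, 0, 0],
    [-0.02, 0, 0.05, 0, 0, 0],
    [-0.02, 0, 0.04, 0, 0, 0],
    [-0.02, 0, 0.04, 0, 0, 0],
    [0, 0, 0, 0, 0, 0],
    [0, 0, 0, 0, 0, 0]
  ]
}}

```text
clock: 25.45
tool_pos: [0.4868, -0.0364, 0.2562]
orientation: [179.9, 0.1, 175.8]
force: [0.4, -0.8, 0.1]
opening: 0.0571
gripper_force: 0.0
```

Run:
```python
from m import *
o=get_obs();print(o["clock"],o["tool_pos"],o["force"],o["opening"])
snap("wrist","w11");snap("side","d6")
for n in("w11","d6"):
    P,box=boxer(n)
    rect(P,box(.55,-.037,.03,.048,.06),n+" tabtop")
    rect(P,box(.547,-.077,.09,.010,.018)&(P[...,0]<.575),n+" board")
    rect(P,box(.568,.333,.05,.122,.14),n+" gtop");rect(P,box(.568,.333,.05,.039,.045),n+" gbase");rect(P,box(.537,.154,.07,.035,.0425),n+" block")
```

```text
25.45 [ 0.48683204 -0.03635514  0.25624286] [ 0.41508837 -0.75378166  0.05029786] 0.05713715545904046
w11 tabtop 380 [549.6 -37. ] [18.5 26.5] 86.1 z [0.0509 0.0537 0.055 ]
w11 board 2696 [546.7 -77.2] [129.9  39.9] 85.9 z [0.0122 0.0137 0.0151]
w11 gtop few 0
w11 gbase 504 [572.  323.9] [65.4 25. ] 10.1 z [0.0396 0.0415 0.0436]
w11 block 4537 [537.  153.9] [84.9 84.2] 73.8 z [0.0384 0.04   0.0412]
d6 tabtop 108 [550.1 -39.4] [21.3 26.9] 78.0 z [0.049  0.0527 0.0546]
d6 board 895 [547.4 -78.9] [130.   41.2] 85.7 z [0.0111 0.0129 0.0147]
d6 gtop 45 [568.9 331.3] [21.8 26.9] 63.4 z [0.1222 0.1249 0.1288]
d6 gbase 88 [568.9 332.3] [29.9 63.6] 72.8 z [0.0393 0.0408 0.0432]
d6 block 726 [536.8 151.7] [87.2 84.3] 73.4 z [0.0369 0.039  0.0409]
```

The tab sits 40 mm left of the board's centre, which is the end of its travel, and the gauge is upright in its stand. Handing in.

```bash
python3 -c "
from plant import *
print(close_job())"
```

```text
the job is handed in; nothing more can be done
None
```

The job is done and handed in: the groove is about 7.5 mm deep (shallower than 10 mm), measured with the gauge held flat on the block at about 16 N for over a second; the gauge is back upright in its stand, its pointer too small in the pictures to read; and the tab is hard against the left stop.

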